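# Back off the ratchet clamp on the decanter

## Robot

A 6-joint arm with a two-finger parallel gripper is mounted at the origin on the work surface. World frame = base frame: x ahead of the robot, y to its left, z up, the work surface at z = 0. Lengths are in m, angles in rad, forces in N, time in s.
With the tool pointing down it reaches from about 0.3 to 0.875 m from the base axis. Payload 6.4 kg.
Tool frame: the origin (TCP) lies between the finger pads; the fingertips stand 19 mm ahead of it and the grasp point (between the pads) is the TCP (r.finger_overhang is the distance from the TCP to the fingertips, in m); z points along the fingers, y is the line along which they close (so a half turn about z gives the same grasp; the last joint's range is limited). The gripper opens to 85 mm and grips with 20 to 120 N. Pads are 22 mm wide; open, the fingers measure 114 mm over their backs; the gripper's body (76 mm by 85 mm) begins 54 mm behind the grasp point. The pads swing forward as they close: fully open they stand 13 mm farther back than shut.
Start: joints at [-0.206, 0.181, 1.607, -0, 1.354, -0.206], TCP at [0.575, 0, 0.25] pointing down, gripper open.
Joint ranges: [-2.99, 2.99], [-0.89, 2.07], [0.3, 2.58], [-1.14, 4.28], [0, 2.63], [-3.12, 3.12]. Speed limits (rad/s): [2.57, 2.57, 3.01, 3.14, 3.14, 3.14].

## Interface

Orientations are given as a unit quaternion [w, x, y, z].
In Python, from plant import r, claw, kinematics, read_camera gives the robot as it stands. Calls block until the motion is done:
- r.move_pose(position, orientation): joint-space move of the TCP to a pose.
- r.move_straight(position, speed=0.15, rotation=None, until_force=None): straight line of the TCP; rotation=None keeps the orientation; speed is the mean speed in m/s. With until_force (N) it stops when the force on the tool has changed by that much, and returns True; else False.
- r.goto_joints(angles): joint-space move.
- claw.move_gripper(opening, grasp_force=None): opening from 0.0 (shut) to 1.0 (fully open); grasp_force is the grip in N (None keeps the last); returns when the fingers have stopped.
- r.hold(seconds).
- kinematics.solve_ik(position, orientation): joint angles nearest the present ones, or None.
- read_camera(name): name is "scene" or "side" or "wrist"; returns a dict with "pixels" (420x560x3 uint8, red, green, blue), "K" (3x3 intrinsics, pixels), "xyz" and "rotation" of the camera in the world. Camera axes: x right, y up, looking along -z (the intrinsics and any distortion apply to the point x, -y, -z); pixel columns grow to the right and rows downward; lengths in m; the calibration is good to about 2 mm. The wrist camera is an equidistant fisheye: a pixel r from the principal point sees the ray r / f radians off the axis. A picture is of the moment at which its call begins. There is no depth.
A pose or a line that the arm cannot do raises r.Unreachable and nothing moves.
- r.finish_job(): hands the job in; it is judged then, once.
Readings, each from a call of its own:
- r.read_clock(): time.
- r.read_qpos(): joint angles.
- r.read_dq(): joint speeds.
- r.read_joint_efforts(): joint torques, N m.
- r.read_eef_pos(): TCP position.
- r.read_tcp_rot(): TCP orientation.
- r.read_force(): force on the tool from outside, world axes, zero at the start.
- r.read_wrist_torque(): the same for the moment, N m.
- r.read_width(): opening from 0.0 (shut) to 1.0 (fully open).
- r.read_grip_force(): force on a finger pad.
Only numpy, scipy, OpenCV 4.12 (cv2) and the standard library are available. Lean on these libraries where they do the work, as an engineer would, in place of code of your own. Each camera call takes 0.05 s, during which the arm holds its last target. There are 200 camera calls.

## Task

The decanter on the bar cart is kept in a clamp by a ratchet wheel. Lift the pawl and throw it right over so that it stays clear of the wheel, wind the wheel backward by its crank until the jaw is pressed snugly against the set screw of the stop block, without straining it, then put the pawl back down into the teeth. Leave the decanter standing where it is and disturb nothing else on the cart.

Things in the scene. Friction and masses are not known exactly. Their poses are not given: they have to be found in the camera images.
- clamp: Wooden base plate 350 x 120 x 12 mm of the decanter clamp, screwed to the cart top, with steel uprights (y -17 to +17 mm). Origin on the cart top straight below the wheel's axle; x runs along the plate towards the decanter (plate from x -100 to +250 mm), y across it, z up
- axle (a point): middle of the ratchet wheel, on its axle, at x 0, y 0, z 95 mm of the clamp frame; the axle runs along the clamp's y. The steel wheel is upright, 90 mm across, 12 mm thick, with 16 saw teeth. Stiff axle: the wheel stays where it is left, and turning it takes about 4 to 7 N at the crank grip (the drag)
- pawl_pivot (a point): middle of the pawl's pivot, which runs along the clamp's y, at x 62.5, y 0, z 139.6 mm of the clamp frame
- wheel (a joint): turn of the wheel with its crank, rad; grows as it turns BACKWARD, its top going towards +x of the clamp (opens the jaw, 20 mm per rad). Starts at 0 to 0.3 and the jaw meets the stop's set screw somewhere from 1.15 to 1.6. While the pawl lies in the teeth it blocks turning backward, after at most one tooth (0.39 rad) of free play
- crank_grip (a point): middle of the crank's wooden grip: a round level peg, 14 mm in diameter, 56 mm long, parallel to the axle, on the clamp's -y side (this point at y -60 mm of the clamp frame), 60 mm from the axle, fixed in the crank. At wheel = 0 it stands 45 degrees from straight up towards the clamp's -x and it goes over the top towards +x
- pawl (a joint): angle of the pawl, rad: 0 with its nose at the bottom of the teeth (up to 0.13 riding on a tooth), grows as the nose is lifted, upright at 1.66; at 2.1 it rests on its stop, thrown over towards the decanter. It moves freely and falls by its weight to whichever side of upright it is on. Thrown over: above 1.85; down in the teeth: below 0.3
- pawl_grip (a point): middle of the pawl's lifting pin, a round horizontal steel pin 10 mm in diameter and 62 mm long, parallel to the axle on the +y side of the clamp (this point at y +46 mm in the clamp frame), 40 mm from the pivot. With the pawl down it lies on the -x side of the pivot, 3.5 mm lower than it; it swings over the top towards +x
- jaw: steel jaw 60 mm wide, 72 high, 12 thick, cork pad towards the decanter, a bar running back under the wheel. Origin mid lower edge of its back face (towards the wheel); axes as the clamp's. Slides to -x as the wheel turns backward. On the stop, each newton at the crank above the drag presses it with 3 N: snug is 5 to 14 N at the crank above the drag, straining over about 20 N
- stop: dark steel stop block fixed on the base plate between uprights and jaw, 16 mm along x, 50 mm wide, 34 mm high. Origin in the middle of its underside; axes as the clamp's. A steel set screw 12 mm in diameter stands out of its face towards the jaw (that face is 8 mm to +x of the origin) by 2 to 9 mm, set differently each time and not measured: the jaw meets its end. It hardly gives
- decanter: glass decanter with a ground stopper, 84 mm in diameter, 205 mm high, standing loose in the clamp between jaw and end board. Origin in the middle of its underside, about 178 mm to +x of the clamp's origin, 12 mm up
- mug: copper-tone steel mug, 84 mm in diameter, 90 mm high; origin under its middle; not part of the job
- jigger: steel double-cone jigger 44 mm in diameter, 75 mm high, standing beside the clamp; origin under its middle; not part of the job
- muddler: bamboo muddler 185 mm long, 34 mm thick, lying beside the clamp along its x; origin under its middle; not part of the job
- lime: lime 53 mm high; origin under it; not part of the job
- coaster: round cork coaster 96 mm in diameter, 8 mm thick; not part of the job
- tumbler: glass tumbler 76 mm in diameter, 90 mm high; not part of the job
- bitters: small amber bottle 48 mm in diameter, 130 mm high; not part of the job

How it is judged:
On the way, in this order (a step that is already met when the one before it is completed fails the run):
1. the pawl is thrown over, clear of the wheel (value of joint pawl above 1.85 rad), for 0.2 s.
2. with the pawl clear, the wheel is wound backward until the jaw presses on the stop block's set screw with at least 12 N (value of joint pawl above 1.85 rad and contact force between jaw and stop above 12 N), for 0.2 s.
At the end, for the whole second after the job is handed in: the jaw stays drawn back at the set screw (its back face no more than 11.5 mm from the stop block's face), the wheel is at rest, the pawl lies down in the teeth (below 0.3 rad) and the decanter stands upright (within 0.1 rad) and still in the clamp (value of joint pawl below 0.3 rad and x of jaw in the frame of stop below 0.0195 m and not (velocity of joint wheel above 0.05 rad/s) and not (velocity of joint wheel below -0.05 rad/s) and angle between decanter's own z axis and vertical below 0.1 rad and linear speed of decanter below 0.02 m/s); the robot touches nothing.
It fails at once if the jaw is strained against the stop block's set screw (over 60 N between them, about 20 N at the crank above the drag) (contact force between jaw and stop above 60 N).
It fails at once if the decanter is shifted more than 15 mm or tipped (distance of decanter from where it was at the start of the episode above 0.015 m or angle between decanter's own z axis and vertical above 0.2 rad).
It fails at once if another thing on the cart is moved by more than 30 mm (distance of any of mug, jigger, muddler, lime, coaster, tumbler, bitters from where it was at the start of the episode above 0.03 m).
It also fails if it takes over 72 s, if anything falls off the work surface, if the arm or the gripper's body presses on something with over 40 N, if the wrist force passes 120 N, or if a joint passes its speed limit or range.

## Working session

There is one attempt and no reset: what is moved stays moved. The work goes in short steps, each a Python script; the robot and the scene stay as the last script left them, time stands still between calls to the robot, and variables do not carry over. Pictures are saved under pics/ and viewed, at most 10 in all, crops included, and the job is handed in when it is done.

```bash
ls; mkdir -p pics; python3 - <<'E'
from plant import r, claw, kinematics, read_camera
import cv2
for n in ("scene","side"):
    c=read_camera(n); cv2.imwrite(f"pics/{n}0.png",c["pixels"][:,:,::-1])
    print(n,c["K"].tolist(),c["xyz"],c["rotation"])
print(r.read_clock())
E
```

```text
pics
scene [[463.1877238873446, 0.0, 283.1546365807677], [0.0, 463.1877238873446, 215.83763446000347], [0.0, 0.0, 1.0]] [ 1.29469738 -0.74345397  0.91789266] [0.82922935 0.41140482 0.17248187 0.33671169]
side [[408.55658694171353, 0.0, 280.0393455218218], [0.0, 408.55658694171353, 206.93075522326745], [0.0, 0.0, 1.0]] [0.43889433 0.98340805 0.73795038] [-0.04913712 -0.03154217  0.47800132  0.87641621]
0.1
```

View pics/scene0.png

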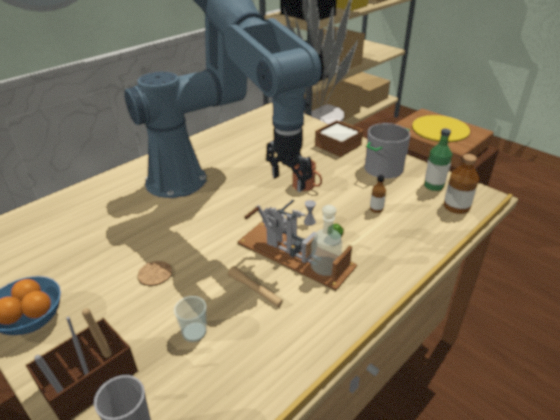

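View pics/side0.png

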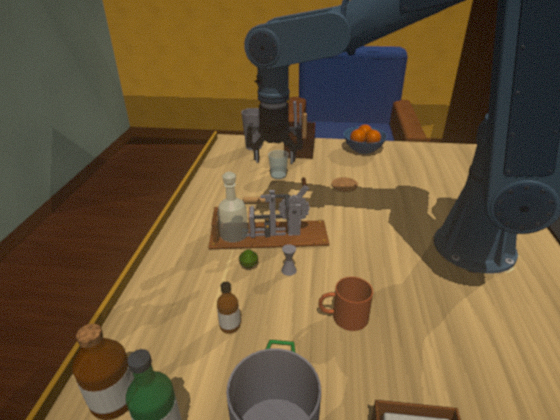

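The scene view shows the clamp plate from about (240,243) to (352,275), with the decanter at (327,255). In the side view the plate spans (210..327, 240), with the wheel at about (290,212). I'll enlarge both.

```bash
python3 - <<'E'
import cv2,numpy as np
a=cv2.imread("pics/scene0.png")[190:300,230:370]; b=cv2.imread("pics/side0.png")[165:265,200:340]
a=cv2.resize(a,None,fx=5,fy=5,interpolation=cv2.INTER_CUBIC); b=cv2.resize(b,None,fx=5,fy=5,interpolation=cv2.INTER_CUBIC)
cv2.imwrite("pics/a.png",a);cv2.imwrite("pics/b.png",b)
E
```

```text
(no output)
```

View pics/a.png

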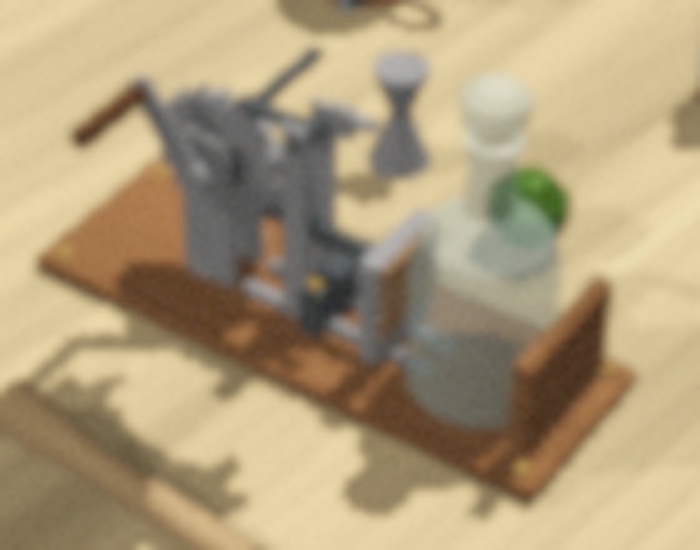

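View pics/b.png

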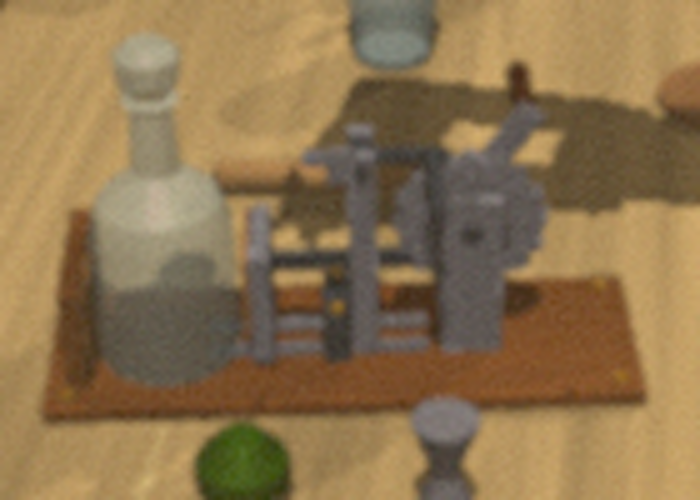

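```bash
cat > h.py <<'E'
import numpy as np, cv2
from scipy.spatial.transform import Rotation as R
def rot(q): return R.from_quat([q[1],q[2],q[3],q[0]])
def ray(c,uv):
    K=np.array(c["K"]); x=(uv[0]-K[0,2])/K[0,0]; y=(uv[1]-K[1,2])/K[1,1]
    if c.get("fish"):
        t=np.hypot(x,y); s=np.sin(t)/max(t,1e-9); d=np.array([x*s,-y*s,-np.cos(t)])
    else: d=np.array([x,-y,-1.])
    return np.array(c["xyz"]), rot(c["rotation"]).apply(d/np.linalg.norm(d))
def onplane(c,uv,z):
    o,d=ray(c,uv); return o+d*(z-o[2])/d[2]
def tri(obs):
    A=np.zeros((3,3));b=np.zeros(3)
    for c,uv in obs:
        o,d=ray(c,uv);P=np.eye(3)-np.outer(d,d);A+=P;b+=P@o
    p=np.linalg.solve(A,b); return p,[np.linalg.norm((np.eye(3)-np.outer(d,d))@(p-o)) for o,d in (ray(c,u) for c,u in obs)]
def proj(c,p):
    q=rot(c["rotation"]).inv().apply(np.array(p)-c["xyz"]);K=np.array(c["K"]);x,y,z=q[0],-q[1],-q[2]
    if c.get("fish"):
        t=np.arctan2(np.hypot(x,y),z);s=t/max(np.hypot(x,y),1e-9);return K[0,0]*x*s+K[0,2],K[1,1]*y*s+K[1,2]
    return K[0,0]*x/z+K[0,2],K[1,1]*y/z+K[1,2]
SC=dict(K=[[463.1877,0,283.1546],[0,463.1877,215.8376],[0,0,1]],xyz=np.array([1.29469738,-0.74345397,0.91789266]),rotation=[0.82922935,0.41140482,0.17248187,0.33671169])
SI=dict(K=[[408.55658694,0,280.03934552],[0,408.55658694,206.93075522],[0,0,1]],xyz=np.array([0.43889433,0.98340805,0.73795038]),rotation=[-0.04913712,-0.03154217,0.47800132,0.87641621])
a=lambda u,v:(230+u/5-.4,190+v/5-.4)
b=lambda u,v:(200+u/5-.4,165+v/5-.4)
E
python3 - <<'E'
from h import *
for n,p in dict(m=(40,260),mP=(160,160),pp=(634,374),pm=(528,492)).items(): print(n,onplane(SC,a(*p),.012))
for n,p in dict(pp=(46,404),mp=(641,394),pm=(72,212),mm=(622,278)).items(): print("side",n,onplane(SI,b(*p),.012))
print("crank outer end",tri([(SC,a(80,138)),(SI,b(517,67))]))
print("crank inner",tri([(SC,a(140,90)),(SI,b(524,100))]))
print("pivot-ish top",tri([(SC,a(325,105)),(SI,b(360,130))]))
E
```

```text
m [ 0.43845686 -0.07954399  0.012     ]
mP [0.41898071 0.03894665 0.012     ]
pp [0.75868848 0.08885115 0.012     ]
pm [ 0.77410702 -0.02473303  0.012     ]
side pp [0.75586263 0.08730701 0.012     ]
side mp [0.4167339  0.04189996 0.012     ]
side pm [ 0.79228555 -0.11373577  0.012     ]
side mm [ 0.43070596 -0.0748064   0.012     ]
crank outer end (array([ 0.50148881, -0.09416508,  0.14666048]), [np.float64(0.0010262266051734685), np.float64(0.00102622660517336)])
crank inner (array([ 0.49533914, -0.04453698,  0.15137168]), [np.float64(0.002528866885463648), np.float64(0.00252886688546374)])
pivot-ish top (array([0.58479918, 0.01076319, 0.15766058]), [np.float64(0.0039371191639519226), np.float64(0.003937119163951959)])
```

Both views agree: the clamp origin is at about (0.522,-0.004) with yaw about 0.143, and the wheel starts near 0.22. I'll move above the pawl pin and look from the wrist camera.

```bash
cat >> h.py <<'E'
O=np.array([0.5217,-0.0040,0.]); YAW=0.143
def W(p): return O+R.from_euler('z',YAW).apply(p)
def C(p): return R.from_euler('z',-YAW).apply(np.array(p)-O)
def Vc(v): return R.from_euler('z',-YAW).apply(v)
def down(sign=1):
    x=np.array([0,1,0.])*sign; z=np.array([0,0,-1.]); y=np.cross(z,x)
    M=R.from_euler('z',YAW)*R.from_matrix(np.c_[x,y,z]); q=M.as_quat(); return [q[3],q[0],q[1],q[2]]
def pin(pawl):
    t=np.arctan2(-.0035,-.0398)%(2*np.pi)-pawl; return np.array([.0625+.04*np.cos(t),.050,.1396+.04*np.sin(t)])
def peg(w):
    t=w-np.pi/4; return np.array([.06*np.sin(t),-.064,.095+.06*np.cos(t)])
E
python3 - <<'E'
from h import *
from plant import *
print(r.read_tcp_rot(),down(1),down(-1))
for s in (1,-1): print(kinematics.solve_ik(W(pin(0)+[0,0,.09]),down(s)))
q=[q for q in (kinematics.solve_ik(W(pin(0)+[0,0,.09]),down(s)) for s in (1,-1)) if q is not None]
s=1 if abs(q[0][5])<2 else -1
r.move_pose(W(pin(0)+[0,0,.09]),down(s)); claw.move_gripper(.5)
c=read_camera("wrist"); cv2.imwrite("pics/w1.png",c["pixels"][:,:,::-1]); print(s,c["K"],c["xyz"],c["rotation"],r.read_force(),r.read_clock())
c["fish"]=1
for p in ([0,0,.095],pin(0),pin(0)+[0,.027,0],pin(0)+[0,-.035,0],peg(.22)+[0,-.024,0],peg(.22)+[0,.032,0]): print(np.round(proj(c,W(p))))
E
```

```text
[-6.66550215e-04  7.07110410e-01  7.07102718e-01 -4.12873230e-04] [np.float64(0.0), np.float64(0.6547850295198572), np.float64(0.7558151659742479), np.float64(0.0)] [np.float64(0.0), np.float64(0.7558151659742479), np.float64(-0.6547850295198572), np.float64(0.0)]
[-1.29771651e-01  1.24309370e-01  1.72196260e+00 -4.44089210e-16
  1.29532068e+00 -2.72771651e-01]
[-1.29771651e-01  1.24309370e-01  1.72196260e+00 -4.44089210e-16
  1.29532068e+00  2.86882100e+00]
1 [[325.1922621    0.         276.21370745]
 [  0.         325.1922621  212.44726168]
 [  0.           0.           1.        ]] [0.52716826 0.11404265 0.35106128] [ 0.98863701 -0.13215829 -0.00987623  0.07094724] [-0.33824057 -0.95398958 -0.05880379] 1.0167
[250. 264.]
[277. 223.]
[277. 184.]
[277. 269.]
[213. 378.]
[206. 327.]
```

View pics/w1.png

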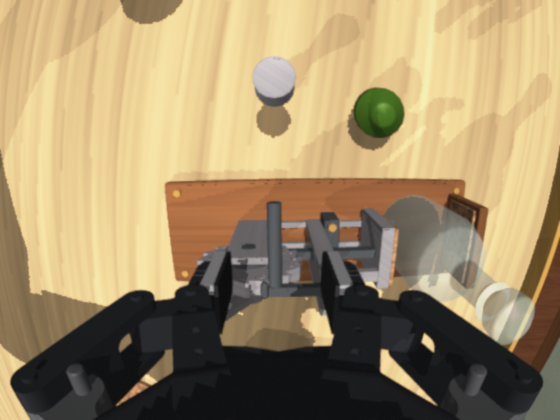

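The wrist view shows the pin as a dark vertical rod from (274,203) to (274,288). That is about 19 px below the prediction, so I'll check it against the plate corners.

```bash
python3 - <<'E'
from h import *
c=dict(K=[[325.1922621,0,276.2137],[0,325.1922621,212.44726],[0,0,1]],xyz=np.array([0.52716826,0.11404265,0.35106128]),rotation=[0.98863701,-0.13215829,-0.00987623,0.07094724],fish=1)
for n,p in dict(mp=(167,181),pp=(463,180)).items():
    w=onplane(c,p,.012);print(n,w,C(w))
for u in ((274,203),(274,286)):
    print(C(onplane(c,u,.136)), C(onplane(c,u,.150)))
print(C(onplane(c,(330,228),.012)))
for u,z in (((274,78),.075),((379,112),.03),((330,228),.035)): print(C(onplane(c,u,z)))
print(proj(c,W([-.1,.06,.012])),proj(c,W([.25,.06,.012])))
# pin ends from scene & side
for s,q in (((315,55),(305,157)),((262,102),(358,152))): 
    p,e=tri([(SC,a(*s)),(SI,b(*q))]); print("pin?",C(p),e)
for x in (pin(0)+[0,.027,0],pin(0)+[0,-.035,0],pin(0.13)+[0,.027,0]):
    u=np.array(proj(SC,W(x)));v=np.array(proj(SI,W(x)));print((u-[229.6,189.6])*5,(v-[199.6,164.6])*5)
E
```

```text
mp [0.41699172 0.04099126 0.012     ] [-0.09722767  0.05945434  0.012     ]
pp [0.75427111 0.09382026 0.012     ] [0.2441379  0.06367737 0.012     ]
[0.02091592 0.0641619  0.136     ] [0.0210018  0.06754025 0.15      ]
[0.02079913 0.00078872 0.136     ] [0.0208926  0.00829251 0.15      ]
[0.08203378 0.00592031 0.012     ]
[0.02058715 0.15710587 0.075     ]
[0.12580503 0.13331043 0.03      ]
[0.07797738 0.01339146 0.035     ]
(np.float64(164.62994310364212), np.float64(180.56460213275284)) (np.float64(466.5732787934337), np.float64(183.2012261789951))
pin? [0.07189612 0.02510702 0.1674271 ] [np.float64(0.022371527565733938), np.float64(0.022371527565734024)]
pin? [ 0.04942936 -0.00543453  0.14767068] [np.float64(0.015103149172883449), np.float64(0.015103149172883426)]
[330.62399384  47.98632293] [433.91230427 234.43178163]
[268.33378523  98.61880956] [429.54443517 173.60504505]
[330.52422265  40.66455526] [434.13410972 226.30109399]
```

```bash
python3 - <<'E'
from h import *
from plant import *
c=dict(K=[[325.1922621,0,276.2137],[0,325.1922621,212.44726],[0,0,1]],xyz=np.array([0.52716826,0.11404265,0.35106128]),rotation=[0.98863701,-0.13215829,-0.00987623,0.07094724],fish=1)
for o in ([(SC,a(315,55)),(SI,b(436,250))],[(SC,a(315,55)),(c,(274,205))],[(c,(274,205)),(SI,b(436,250))]):
    p,e=tri(o); print(C(p),np.round(e,4))
i=cv2.imread("pics/side0.png")[190:240,260:320]; w=cv2.imread("pics/w1.png")[180:320,190:400]
j=np.zeros((470,800,3),np.uint8); q=cv2.resize(i,(400,333),interpolation=cv2.INTER_CUBIC); j[:333,:400]=q
q=cv2.resize(w,(400,267),interpolation=cv2.INTER_CUBIC); j[:267,400:]=q
cv2.imwrite("pics/j.png",j)
c2=read_camera("scene"); k=read_camera("side"); print(r.read_eef_pos(), W(pin(0)+[0,0,.09]))
E
```

```text
[0.01758186 0.07492749 0.12730175] [0.0045 0.0045]
[0.02098225 0.06333952 0.13820283] [0.0001 0.0001]
[0.02074094 0.05696135 0.11259645] [0. 0.]
[0.53705733 0.04859301 0.22611356] [0.53699689 0.04871811 0.22609594]
```

View pics/j.png

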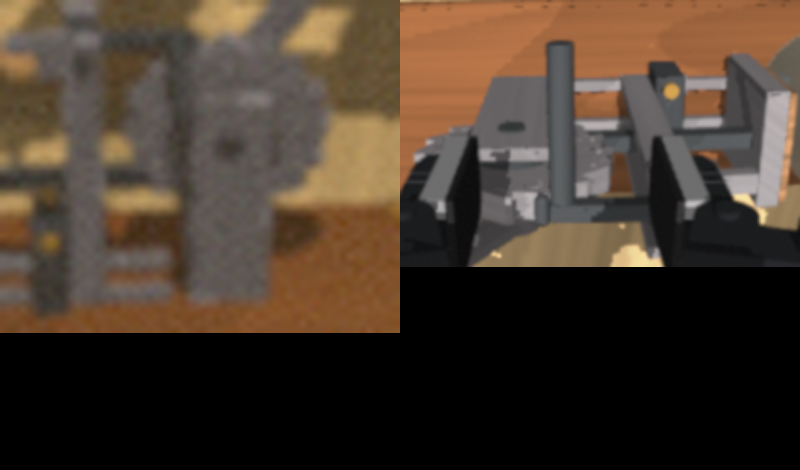

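The wrist and scene views agree that the pin end is at clamp (0.021, 0.063, 0.138). I'll grasp at y=0.046 and shift the clamp origin by -1.5 mm in x.

```bash
cat >> h.py <<'E'
O=W([-.0015,0,0])
_pin=pin
def pin(p): v=_pin(p); v[1]=.046; return v
E
python3 - <<'E'
from h import *
from plant import *
r.move_straight(W(pin(0)+[0,0,.04]),.15)
print(r.move_straight(W(pin(0.05)),.08,until_force=6), r.read_force())
claw.move_gripper(0.0,20)
print(r.read_width()*85,r.read_grip_force(),Vc(r.read_force()),C(r.read_eef_pos()))
cv2.imwrite("pics/w2.png",read_camera("wrist")["pixels"][:,:,::-1])
for p in (.1,.2,.35):
    r.move_straight(W(pin(p)),.03); print(p,Vc(r.read_force()),r.read_width()*85)
print(r.read_clock())
E
```

```text
False [ 0.13316063 -0.11527033  0.19430279]
9.179209676832938 19.756151139736176 [ 0.14770768 -0.04562358  1.76458472] [0.02289316 0.04591403 0.13862141]
0.1 [ 3.19532465 -1.01097421 -2.72440857] 9.134748642088047
0.2 [ 3.17947732 -0.19807099 -2.7302688 ] 9.273894957428121
0.35 [ 5.78535035 -1.05413986 -2.40391907] 9.114076747117618
3.55
```

```bash
python3 - <<'E'
from h import *
from plant import *
for p in np.arange(.5,2.01,.15):
    r.move_straight(W(pin(p)),.06); f=Vc(r.read_force()); print(round(p,2),np.round(f,1),round(r.read_width()*85,1))
    if np.linalg.norm(f)>25 or r.read_width()<.08: break
cv2.imwrite("pics/w3.png",read_camera("wrist")["pixels"][:,:,::-1])
print(r.read_clock())
E
```

```text
0.5 [ 9.  -1.2 -6.8] 9.0
0.65 [10.7 -0.8 -8.6] 9.2
0.8 [ 8.5 -1.  -7.4] 8.8
0.95 [ 5.6 -1.5 -7.9] 9.3
1.1 [ 2.1 -0.6 -6.8] 9.3
1.25 [-1.4  1.4 -1.6] 9.0
1.4 [-0.3  2.2  0.4] 9.1
1.55 [-1.4  2.4  1.5] 9.3
1.7 [-1.6  4.2  1.2] 9.1
1.85 [-0.8  5.1  1.8] 9.1
2.0 [-1.5  4.1  1. ] 9.0
6.35
```

```bash
python3 - <<'E'
from h import *
from plant import *
claw.move_gripper(.45); r.hold(.2)
p=C(r.read_eef_pos()); r.move_straight(W([p[0],p[1],.27]),.2)
r.move_straight(W(peg(.22)+[0,0,.10]),.25)
w=read_camera("wrist"); s=read_camera("scene"); print(Vc(r.read_force()))
j=np.hstack([cv2.resize(w["pixels"],(500,375)),cv2.resize(s["pixels"][185:290,225:365],(300,375)[:2],interpolation=cv2.INTER_CUBIC)])[:,:,::-1]
cv2.imwrite("pics/c1.png",j)
w["fish"]=1
for q in (peg(.22)+[0,-.024,0],peg(.22)+[0,.028,0],_pin(2.1)):
    print(np.array(proj(w,W(q)))*500/560)
print(r.read_clock())
E
```

```text
[ 0.0204466  -0.41476088  0.16191568]Traceback (most recent call last):
  File "<stdin>", line 10, in <module>
NameError: name '_pin' is not defined. Did you mean: 'pin'?
```

View pics/c1.png

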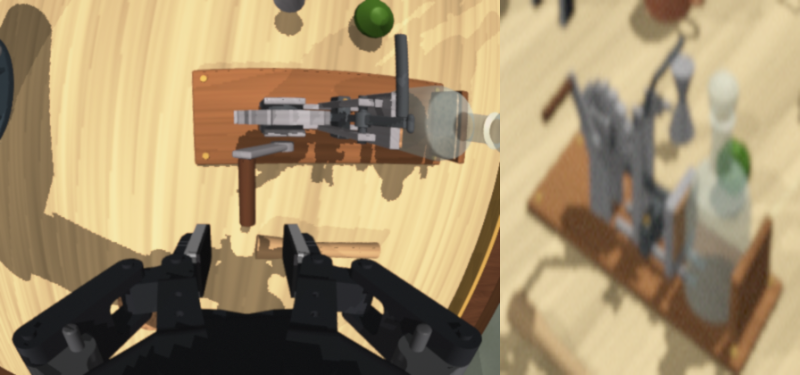

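The pawl is thrown over: its pin stands at (400,35–120), on the decanter side. The crank peg runs from (247,158) to (247,226). I'll check it numerically.

```bash
python3 - <<'E'
from h import *
from plant import *
w=read_camera("wrist"); w["fish"]=1; k=560/500
for u in ((247,226),(247,160)):
    print(C(onplane(w,(u[0]*k,u[1]*k),.147)))
print(C(r.read_eef_pos()),peg(.22),proj(w,r.read_eef_pos()-[0,0,.1]))
E
```

```text
[-0.03138201 -0.08887787  0.147     ]
[-0.03151895 -0.03366152  0.147     ]
[-0.03133635 -0.06316016  0.24569525] [-0.03214512 -0.064       0.14566252] (np.float64(276.7897302198457), np.float64(219.38296426253933))
```

```bash
python3 - <<'E'
from h import *
from plant import *
claw.move_gripper(.32)
print(r.move_straight(W(peg(.22)+[0,0,0]),.1,until_force=6),Vc(r.read_force()))
claw.move_gripper(.21)
print(r.read_width()*85,Vc(r.read_force()))
def ft(w):
    t=w-np.pi/4; return -Vc(r.read_force())@[np.cos(t),0,-np.sin(t)]
for w in np.arange(.26,1.07,.05):
    r.move_straight(W(peg(w)),.04); f=ft(w); print(round(w,2),round(f,1),np.round(Vc(r.read_force()),1),end=' | ')
    if f>11: break
print(C(r.read_eef_pos()),r.read_clock())
E
```

```text
False [-0.38988156  0.59891669  0.047487  ]
17.906499196676037 [ 0.15254743 -0.04638194 -0.77073521]
0.26 0.2 [-0.   1.4 -0.3] | 0.31 3.1 [-4.3 -0.4  1.7] | 0.36 4.6 [-7.2 -1.2  4.6] | 0.41 4.6 [-6.9  0.3  4.8] | 0.46 4.6 [-5.8  0.8  2.9] | 0.51 4.1 [-5.3 -1.   3.8] | 0.56 4.1 [-5.   0.4  3.6] | 0.61 2.6 [-3.3  1.4  3.7] | 0.66 3.8 [-3.9  1.3  1.3] | 0.71 2.6 [-2.7  0.6  2.1] | 0.76 3.1 [-3.1  1.2  1.4] | 0.81 2.8 [-2.8  1.2  1.4] | 0.86 3.4 [-3.3  1.3  1.5] | 0.91 1.8 [-1.8  1.1  0.9] | 0.96 2.4 [-2.4  1.5  0.6] | 1.01 2.6 [-2.5  1.1  0.8] | 1.06 1.8 [-1.5 -0.5  1.3] | [ 0.01642035 -0.06402209  0.15276795] 14.4083
```

```bash
python3 - <<'E'
from h import *
from plant import *
def ft(w):
    t=w-np.pi/4; return -Vc(r.read_force())@[np.cos(t),0,-np.sin(t)]
w=1.06; log=[]
while w<1.72:
    w+=.02 if not log or log[-1]<6 else .006
    r.move_straight(W(peg(w)),.02); f=ft(w); log.append(f); print(round(w,3),round(f,1),end=' | ')
    if f>13: break
    if r.read_clock()>42: break
print(np.round(Vc(r.read_force()),1))
for i in range(3): r.hold(.15); print(round(ft(w),1))
print(C(r.read_eef_pos()),peg(w),r.read_clock())
E
```

```text
1.08 2.5 | 1.1 3.5 | 1.12 2.9 | 1.14 3.2 | 1.16 3.3 | 1.18 4.2 | 1.2 2.9 | 1.22 2.8 | 1.24 3.5 | 1.26 3.2 | 1.28 2.8 | 1.3 3.2 | 1.32 3.1 | 1.34 1.8 | 1.36 3.1 | 1.38 2.8 | 1.4 2.1 | 1.42 2.6 | 1.44 3.2 | 1.46 1.7 | 1.48 2.5 | 1.5 2.6 | 1.52 2.5 | 1.54 2.9 | 1.56 3.1 | 1.58 2.9 | 1.6 2.1 | 1.62 2.5 | 1.64 3.1 | 1.66 4.5 | 1.68 6.3 | 1.686 7.6 | 1.692 9.3 | 1.698 9.6 | 1.704 11.1 | 1.71 11.0 | 1.716 11.3 | 1.722 11.2 | [-11.2  -0.4   5.7]
12.5
12.8
12.2
[ 0.04649553 -0.06390984  0.13033081] [ 0.04833295 -0.064       0.13055173] 24.3583
```

```bash
python3 - <<'E'
from h import *
from plant import *
def ft(w):
    t=w-np.pi/4; return -Vc(r.read_force())@[np.cos(t),0,-np.sin(t)]
w=1.722
while w<1.79:
    w+=.006; r.move_straight(W(peg(w)),.02); r.hold(.08); f=ft(w); print(round(w,3),round(f,1),end=' | ')
    if f>14: break
r.hold(.3); print(round(ft(w),1),np.round(Vc(r.read_force()),1))
s=read_camera("side")["pixels"]; x=read_camera("wrist")["pixels"]
cv2.imwrite("pics/d1.png",np.hstack([cv2.resize(s[165:265,200:340],(420,300),interpolation=cv2.INTER_CUBIC),cv2.resize(x[:270],(380,183))if 0 else cv2.resize(x[0:300,150:530],(380,300))])[:,:,::-1])
print(C(r.read_eef_pos()),r.read_clock())
E
```

```text
1.728 13.6 | 1.734 15.2 | 14.4 [-13.1   0.2   8.3]
[ 0.04664638 -0.06392922  0.12979545] 25.425
```

View pics/d1.png

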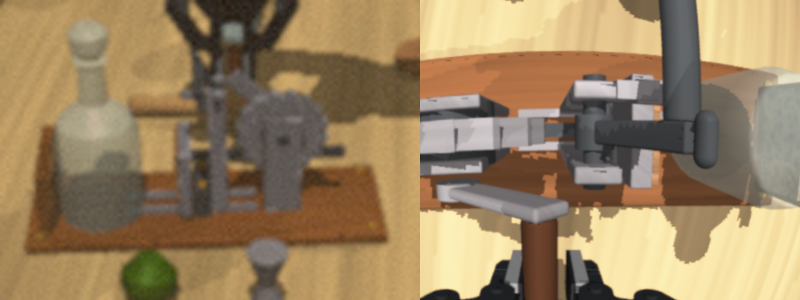

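The jaw now bears on the stop's screw, with about 14 N on the crank, and the pawl is still thrown over. Next I'll let go of the crank and put the pawl back.

```bash
python3 - <<'E'
from h import *
from plant import *
claw.move_gripper(.40); p=C(r.read_eef_pos()); print(Vc(r.read_force()))
r.move_straight(W([p[0],p[1],.27]),.15)
q=pin(2.1)
r.move_straight(W([q[0],q[1],.27]),.2); claw.move_gripper(.45)
print(r.move_straight(W(q),.1,until_force=6),Vc(r.read_force()))
claw.move_gripper(0,20); print(r.read_width()*85,Vc(r.read_force()))
if r.read_width()*85>7:
  for p in np.arange(1.95,.2,-.15):
    r.move_straight(W(pin(p)),.06); f=Vc(r.read_force()); print(round(p,2),np.round(f,1),round(r.read_width()*85,1))
    if np.linalg.norm(f)>25 or r.read_width()<.08: break
print(r.read_clock())
E
```

```text
[ 0.62011445 -0.75628131  0.83931711]
False [-0.89144717  0.3032087   0.63898023]
8.970540039105446 [ 0.47408164 -0.0445421   2.11155646]
1.95 [3.  0.1 4.9] 9.3
1.8 [2.3 1.  5.6] 9.0
1.65 [0.1 0.5 6.2] 9.1
1.5 [-0.6 -0.1  6. ] 8.7
1.35 [-0.8 -0.7  6. ] 9.0
1.2 [-1.4 -2.9  5.3] 8.9
1.05 [-0.  -5.1  3.5] 9.1
0.9 [ 0.3 -5.5  3.1] 8.9
0.75 [ 2.3 -4.9  0.6] 8.7
0.6 [ 2.4 -5.6 -0.7] 9.1
0.45 [ 2.3 -3.9 -0.2] 9.3
0.3 [ 4.1 -4.3  0.2] 9.0
32.2
```

```bash
python3 - <<'E'
from h import *
from plant import *
r.move_straight(W(pin(.17)),.03); print(Vc(r.read_force()))
claw.move_gripper(.45); r.hold(.3)
p=C(r.read_eef_pos()); r.move_straight(W([p[0],p[1],.27]),.15)
r.hold(.3); x=read_camera("wrist")["pixels"]; s=read_camera("scene")["pixels"]
cv2.imwrite("pics/e1.png",np.hstack([cv2.resize(x[:360],(400,257)),cv2.resize(s[190:280,230:370],(400,257),interpolation=cv2.INTER_CUBIC)])[:,:,::-1])
print(r.read_clock())
E
```

```text
[ 4.09423039 -3.35219114  0.32293454]
34.6167
```

View pics/e1.png

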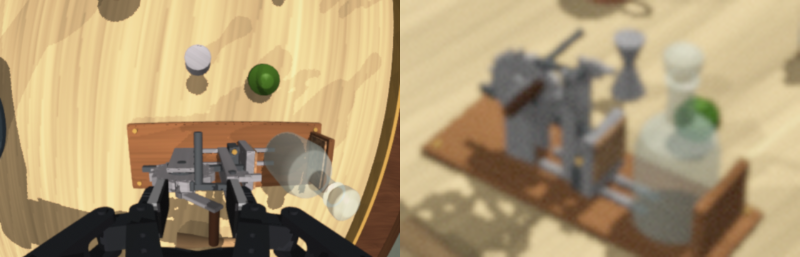

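The pawl pin, at (198,130–180) in the wrist half, is back over the wheel side. The jaw is still against the stop and the decanter is upright, so I'll hand the job in.

```bash
python3 -c "
from plant import *
print(r.finish_job())"
```

```text
the job is handed in; nothing more can be done
None
```

I threw the pawl over, wound the jaw snugly onto the set screw (about 14 N at the crank, drag included), put the pawl back in the teeth and handed the job in at about 35 s; the last pictures show the decanter still upright, but hand-in returned no verdict.

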